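Present the flow funnel's outlet to the inspection camera

TASK

The steel flow funnel is clamped in the flow-test stand: wind the stand's wing key clockwise, in several part turns, all the way to its stop, so that the fork draws back off the funnel's flange. Then lift the funnel out and show its outlet to the inspection camera: finish while still holding the funnel motionless in mid-air, its spout pointing straight into the lens along the camera's line of sight, with the tip of the spout at the focus point. Do not touch the camera, and leave the other things on the bench where they are.

Things in the scene. Friction and masses are not known exactly. Their poses are not given: they have to be found in the camera images.
- stand: Flow-test stand, fixed. Grey base 95 x 215 x 10 mm; origin: centre of its underside, z up, y along its length. At y = -55 mm a 92 mm square steel plate on four posts, top 125 mm above the bench, has a 49 mm hole in which the funnel hangs by its flange, above a small fixed steel cup. At y = +65 mm a grey gearbox (64 x 60 mm, top at 142 mm) carries the wing key and drives the fork.
- fork_mid (a point): Middle between the two prong tips of the flat dark steel fork, at its underside; frame as the stand's. Prongs 12 mm wide, 6 mm thick, 131 to 137 mm above the bench, run over the funnel's flange 28 to 40 mm either side (x) of the funnel's axis and stop it being lifted. Winding the key draws the fork to the stand's +y, 10 mm per rad; off the flange from 2.35 rad on.
- key (a joint): Angle the wing key has been wound, rad: grows as the key turns clockwise seen from above, from 0 (fork over the flange) to 2.6 (the stop, fork fully back). Starts at 0 to 0.35. A spring works against the winding (0.09 to 0.15 N m to turn it) but the gearbox holds the key wherever it is left.
- key_grip (a point): Point on the key's upright axis in its blade, 10 mm below the blade's top, 174 mm above the bench. The blade is an upright steel plate 40 mm wide (along this frame's x, which turns with the key), 10 mm thick (y), 30 mm tall, its lower edge 12 mm above the gearbox. To be pinched from above across its thickness.
- funnel: Steel flow funnel, 84 mm tall, about 180 g, loose, round about its z axis (up when in the stand). Origin: centre of the spout's lower tip. Spout 16 mm diameter up to 20 mm, cone to 44 mm diameter at 48 mm, flange 68 mm diameter from 48 to 52 mm, then a straight collar, 48 mm outer diameter, 3 mm wall, to the open rim at 84 mm. Grip it by the collar, which stands free above the fork.
- funnel_rim (a point): Centre of the funnel's open rim, 84 mm above the spout's tip on the funnel's axis.
- camera: Inspection camera, fixed: dark foot 120 x 100 x 12 mm, short column, black 44 mm square head with white ring light (56 mm diameter) and lens; about 115 mm tall. Origin: centre of the foot's underside, z up; the lens centre is 100 mm above it. It looks up and towards the robot: the line of sight leans 30 degrees from vertical towards the foot's -x. Not to be touched.
- focus (a point): The camera's focus point, in empty air 130 mm in front of the lens centre on the line of sight (213 mm above the bench). Its z axis runs along the line of sight away from the lens: the funnel is to have its own z axis along this z, its spout's tip here and its rim further from the lens.
- bottle: White plastic bottle with a blue cap, 62 mm diameter, 140 mm tall. Just something that lies about; leave it alone. Origin at the centre of its underside.
- jar: Amber jar with white lid, 66 mm diameter, 90 mm tall. Just something that lies about; leave it alone. Origin at the centre of its underside.
- cup: Small brass density cup, 38 mm diameter, 42 mm tall. Just something that lies about; leave it alone. Origin at the centre of its underside.
- brush: Hand brush lying flat, about 200 mm long. Just something that lies about; leave it alone. Origin at the centre of its underside.
- weight: Steel 200 g weight with a knob, 32 mm diameter, 50 mm tall. Just something that lies about; leave it alone. Origin at the centre of its underside.
- big_funnel: White plastic funnel standing mouth down, 100 mm wide, 100 mm tall (not the funnel of this job). Just something that lies about; leave it alone. Origin at the centre of its underside.
- scoop: White plastic scoop, tray 75 x 50 x 30 mm with a 70 mm handle. Just something that lies about; leave it alone. Origin at the centre of its underside.
There are look-alikes about, which are no part of the job. What is shaped like the stand but orange or purple is not meant.

How it is judged:
On the way, in this order (a step that is already met when the one before it is completed fails the run):
1. the key is wound to its stop and the fork is off the flange, the funnel still in the stand (value of joint key above 2.4 rad and height (world z) of funnel below 0.09 m), for 0.2 s.
2. the funnel is lifted clear out of the stand (height (world z) of funnel above 0.14 m and contact force between the fingers and funnel above 0.5 N), for 0.1 s.
At the end, for the whole second after the job is handed in: The gripper holds the funnel still in the air, touching neither stand nor camera: spout tip within 15 mm of the camera's focus point, funnel axis within 0.21 rad (12 degrees) of the line of sight with the spout towards the lens; the key is still wound (over 2.35 rad) (distance between funnel and focus below 0.015 m and angle between the z axis of funnel and the z axis of focus, either way round below 0.21 rad and z of funnel_rim in the frame of focus above 0.06 m and height (world z) of funnel above 0.15 m and linear speed of funnel below 0.03 m/s and contact force between the fingers and funnel above 1 N and contact force between funnel and stand below 0.1 N and contact force between funnel and camera below 0.1 N and value of joint key above 2.35 rad); the arm keeps its last pose, push and grip.
It fails at once if the camera is touched (over 1 N) (contact force between any of the fingers, the arm, funnel and camera above 1 N).
It fails at once if another thing on the bench is moved by more than 30 mm or knocked over (distance of any of bottle, jar, cup, brush, weight, big_funnel, scoop from where it was at the start of the episode above 0.03 m or angle between any of bottle, jar, cup, brush, weight, big_funnel, scoop's own z axis and vertical above 0.5 rad).
It also fails if it takes over 59 s, if anything falls off the work surface, if the arm or the gripper's body presses on something with over 40 N, if the wrist force passes 120 N, or if a joint passes its speed limit or range.

ROBOT

A 7-joint arm with a two-finger parallel gripper is mounted at the origin on the work surface. World frame = base frame: x ahead of the robot, y to its left, z up, the work surface at z = 0. Lengths are in m, angles in rad, forces in N, time in s.
With the tool pointing down it reaches from about 0.35 to 0.9 m from the base axis. Payload 8.1 kg.
Tool frame: the origin (TCP) lies at the very end of the fingers, on their centre line; the grasp point (between the pads) lies 19 mm behind it; z points along the fingers, y is the line along which they close (so a half turn about z gives the same grasp; the last joint's range is limited). The gripper opens to 92 mm and grips with 3 to 60 N. Pads are 19 mm wide; open, the fingers measure 130 mm over their backs; the gripper's body (75 mm by 190 mm) begins 47 mm behind the grasp point.
Start: joints at [-1.439, 0.434, 0.025, 1.573, -0.012, 1.134, -0.075], TCP at [0.145, 0.608, 0.227] pointing down, gripper open.
Joint ranges: [-2.62, 2.62], [-0.44, 2.09], [-1.27, 1.32], [0.08, 2.57], [-1.32, 4.46], [0.12, 2], [-2.74, 2.74]. Speed limits (rad/s): [2.22, 2.22, 3.01, 3.01, 3.14, 3.14, 3.14].

INTERFACE

Orientations are given as a rotation vector (axis times angle).
In Python, from cell import arm gives the robot as it stands.
- The arm moves only by the tool carry_out, never from a script. Its argument "commands" is a list of rows, each a list of 7 numbers: the opening, from 0 (shut) to 1 (fully open), then the shift along the tool's x, y, z each as a share of 0.025 m, from -1 to 1, then the turn, a rotation vector about the tool's x, y, z each as a share of 0.1 rad, from -1 to 1. A call has 1 to 8 rows; each row shifts and turns the commanded pose from where the row before left it, along the tool's axes as they then stand; what a row does not reach is not made up. A row lasts 1/10 s, in which the tool goes at most 50 mm and 8.59 degrees, less where a joint would pass 70% of its speed; a pose out of reach is approached as far as the arm can. A call with a number of a shift or a turn outside -1 to 1 is refused whole. A call with a gripper value outside its range is refused whole. The fingers move at their own pace and stop on an object; "squeeze" is the grip in N (left out, the last holds). Time passes only in rows, so rows that do not move let the fingers close. It gives the time, the measured TCP pose, the force, the opening and the grip force at its end, in the units of the state.
- arm.observe(): the state, without advancing time (a new reading comes with each control period).
- arm.get_image(name): name is "scene" or "top" or "wrist"; returns a dict with "pixels" (420x560x3 uint8, red, green, blue), "range_z" (420x560 float32, m along the optical axis (not along the pixel's ray), 0 where there is no reading), "mtx" (3x3 intrinsics, pixels), "R" (3x3) and "t" (3): a world point X has camera coordinates R X + t; the wrist camera has in their place "tool_from_camera" (4x4, takes a point from camera to tool coordinates, whose origin is the TCP and whose axes are the flange's). Camera axes: x right, y down, z forward; pixel columns grow to the right and rows downward; lengths in m; the calibration is good to about 2 mm. A picture is of the moment at which its call begins: read the wrist's pose just before it.
- arm.sign_off(): hands the job in; it is judged then, once.
The state is a dict: "clock": time; "joints": joint angles; "dq": joint speeds; "joint_efforts": joint torques, N m; "position": TCP position; "ee_rot": TCP orientation; "force": force on the tool from outside, world axes, zero at the start; "ft_torque": the same for the moment, N m; "width": opening from 0.0 (shut) to 1.0 (fully open); "gripper_force": force on a finger pad.
Only numpy, scipy, OpenCV 4.12 (cv2) and the standard library are available. Lean on these libraries where they do the work, as an engineer would, in place of code of your own. Each camera call takes 0.05 s, during which the arm holds its last target. There are 200 camera calls.

## Working session

There is one attempt and no reset: what is moved stays moved. The work goes in short steps, Python scripts to look and compute and a tool call to move; the robot and the scene stay as the last step left them, time stands still between calls to the robot, and variables do not carry over. Pictures are saved under pics/ and viewed, at most 10 in all, crops included, and the job is handed in when it is done.

Besides the shell and the picture viewer there is one more tool, called after "Call:" as name(argument=value, ...) on one line, values as JSON. carry_out: Moves the arm, as the interface text tells. Shift numbers are shares of 0.025 m and turn numbers shares of 0.1 rad, none past 1 either way. Its arguments: {"type":"object","properties":{"commands":{"type":"array"},"squeeze":{"type":"number"}},"required":["commands"]}

```bash
ls; mkdir -p pics
python3 - <<'E'
from cell import arm
import cv2,numpy as np
s=arm.observe(); print(s)
for n in("scene","top"):
    d=arm.get_image(n); cv2.imwrite(f"pics/{n}0.png",d["pixels"][:,:,::-1]); np.savez(f"{n}0.npz",**d)
    print(n,d["mtx"],d["R"],d["t"])
E
```

```text
pics
{'clock': 0.0, 'joints': array([-1.43859892,  0.43522927,  0.02492837,  1.57406224, -0.01159337,
        1.13398325, -0.07510934]), 'dq': array([ 0.00060348, -0.00194178, -0.0007486 , -0.00045668,  0.001204  ,
       -0.00141666, -0.00016635]), 'joint_efforts': array([ 1.17024116e-03, -6.67852736e+01,  9.85310376e-01, -3.14451706e+01,
       -6.04845048e-02,  4.26900527e-02,  1.35346754e-04]), 'position': array([0.14532058, 0.60736709, 0.22595402]), 'ee_rot': array([-3.68021376e-01, -3.11990811e+00,  2.41359862e-03]), 'force': array([-0.18089528,  0.44806628,  0.05636627]), 'ft_torque': array([-0.01138635, -0.02880242,  0.04577506]), 'gripper_force': 0.0, 'width': 1.001700633281855}
scene [[460.54646781   0.         278.22852758]
 [  0.         460.54646781 208.17723008]
 [  0.           0.           1.        ]] [[ 0.38195885  0.92396177  0.02005212]
 [ 0.496842   -0.18699901 -0.84745466]
 [-0.77926598  0.33365554 -0.53048894]] [-0.1351777  -0.12495873  1.68229137]
top [[411.93765341   0.         275.11589888]
 [  0.         411.93765341 209.33828236]
 [  0.           0.           1.        ]] [[ 0.01266498 -0.99985657 -0.01124437]
 [-0.98493117 -0.01053458 -0.17262567]
 [ 0.17248246  0.01326123 -0.98492332]] [-0.07747867  0.54828795  1.28966481]
```

View pics/scene0.png

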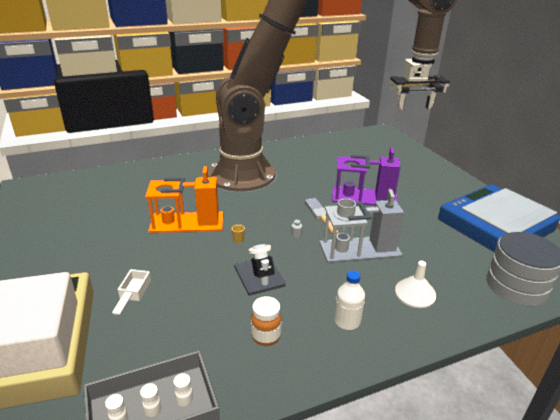

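View pics/top0.png

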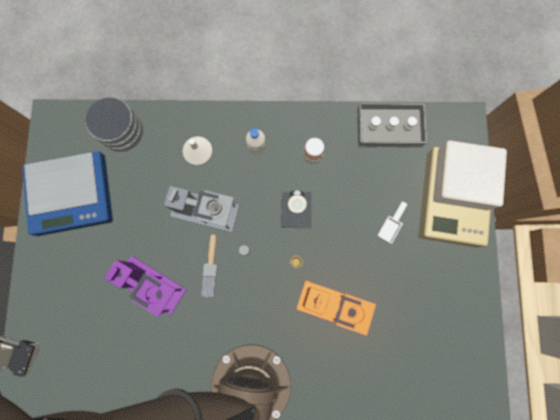

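The scene shows three stand shapes: orange (187,205), purple (365,178) and grey (360,230). The grey one, with a steel funnel in it, is the one meant; in the top view it is at (205,207). The inspection camera is at scene (262,268) and top (296,207). The big white funnel at scene (417,285) is not the one for this job. Next is a close crop and a measurement from depth.

```bash
cat > h.py <<'E'
import numpy as np,cv2
from scipy.spatial.transform import Rotation as Ro
def cloud(d,T=None):
    z=d["range_z"];v,u=np.mgrid[:z.shape[0],:z.shape[1]];K=d["mtx"]
    c=np.stack([(u-K[0,2])/K[0,0]*z,(v-K[1,2])/K[1,1]*z,z],-1)
    w=(c-d["t"])@d["R"] if T is None else c@T[:3,:3].T+T[:3,3]
    w[z<=0]=np.nan
    return w
def circ(p):
    A=np.c_[p,np.ones(len(p))];s=np.linalg.lstsq(A,(p**2).sum(1),rcond=None)[0]
    c=s[:2]/2;return c,np.sqrt(s[2]+c@c)
E
python3 - <<'E'
from h import *
for n,(u0,u1,v0,v1) in dict(top=(150,320,180,240),scene=(230,410,180,300)).items():
    d=dict(np.load(n+"0.npz")); w=cloud(d)
    c=d["pixels"][v0:v1,u0:u1,::-1]; cv2.imwrite(f"pics/{n}c.png",cv2.resize(c,None,fx=4,fy=4,interpolation=cv2.INTER_CUBIC))
    p=w[v0:v1,u0:u1].reshape(-1,3); p=p[np.isfinite(p).all(1)]
    if n=="top": print("bench z",np.median(p[:,2]))
    for lo,hi in((.003,.016),(.1,.12),(.12,.13),(.129,.14),(.138,.147),(.152,.168),(.172,.195)):
        q=p[(p[:,2]>lo)&(p[:,2]<hi)]
        for a,b,nm in((.05,.4,'stand'),(-.2,.05,'cam')):
            r=q[(q[:,1]>a)&(q[:,1]<b)]
            if len(r)>3:
                R=cv2.minAreaRect((r[:,:2]*1000).astype(np.float32)); print(n,nm,lo,hi,len(r),"mean",r.mean(0).round(4),"rect",np.round(R[0],1),np.round(R[1],1),round(R[2],1))
E
```

```text
bench z 0.0024660147537142714
top stand 0.003 0.016 1062 mean [0.5418 0.1887 0.0069] rect [554.2 202.5] [202.2 304. ] 0.5
top cam 0.003 0.016 1385 mean [ 0.5497 -0.0961  0.0082] rect [557.5 -74.3] [201.5 249.2] 0.7
top stand 0.1 0.12 122 mean [0.5405 0.142  0.112 ] rect [547.7 162.1] [193.3  88.4] 76.6
top cam 0.1 0.12 123 mean [ 0.5681 -0.1408  0.1054] rect [ 566.7 -140.8] [46. 37.] 65.8
top stand 0.12 0.13 524 mean [0.5356 0.111  0.1258] rect [549.  158.6] [187.7  92.3] 76.0
top stand 0.129 0.14 458 mean [0.5437 0.1484 0.1351] rect [548.5 163.2] [195.2  83.9] 75.7
top stand 0.138 0.147 426 mean [0.5578 0.2019 0.1418] rect [551.5 173.8] [172.8  78.5] 76.5
top stand 0.152 0.168 87 mean [0.542  0.1352 0.1598] rect [550.4 160.8] [149.3  46.2] 74.1
top stand 0.172 0.195 59 mean [0.565  0.2273 0.1822] rect [565.2 228.3] [10.2 39.4] 65.6
scene stand 0.003 0.016 1888 mean [0.4784 0.1853 0.0094] rect [436.  220.2] [339.5 693.8] 89.9
scene cam 0.003 0.016 1383 mean [ 0.4538 -0.1035  0.0102] rect [378.8 -71.3] [248.7 635.7] 88.4
scene stand 0.1 0.12 262 mean [0.5843 0.1802 0.1107] rect [558.5
[... 155 characters left out ...]
99 0.1219 0.1251] rect [555.  164.2] [197.2  95.3] 76.1
scene cam 0.12 0.13 36 mean [ 0.7883 -0.008   0.1258] rect [786.7  -6.7] [25.6 12.3] 51.9
scene stand 0.129 0.14 459 mean [0.5667 0.1601 0.1352] rect [555.3 171.1] [183.9  81.6] 81.7
scene cam 0.129 0.14 83 mean [ 0.7847 -0.0054  0.136 ] rect [781.1  -2.6] [26.3 28. ] 33.2
scene stand 0.138 0.147 377 mean [0.5667 0.1943 0.1417] rect [558.7 175.8] [173.1  79.7] 77.8
scene cam 0.138 0.147 87 mean [ 0.7809 -0.0026  0.1401] rect [780.   -2.9] [27.6 26.1] 80.7
scene stand 0.152 0.168 162 mean [0.5496 0.1348 0.1581] rect [553.  161.9] [145.2  50.7] 78.5
scene stand 0.172 0.195 54 mean [0.5746 0.227  0.1805] rect [572.1 229.3] [10.8 41.5] 64.9
```

View pics/topc.png

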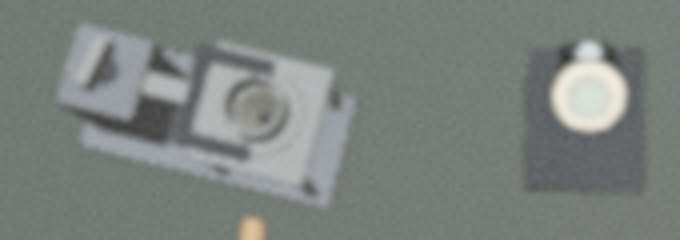

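View pics/scenec.png

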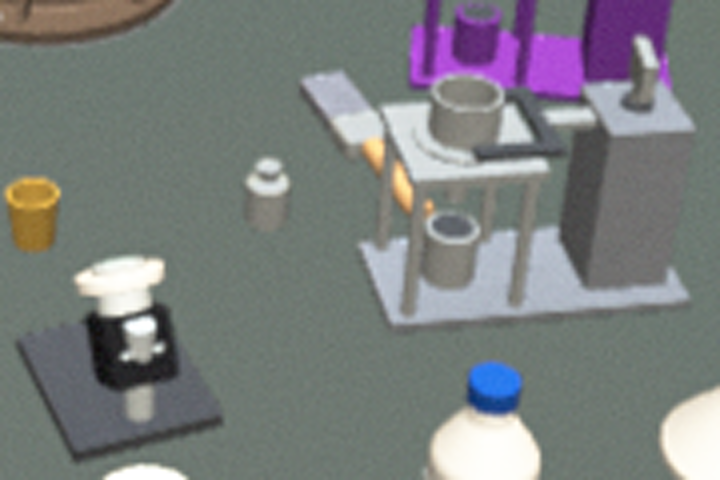

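The crops confirm the choice. The grey stand has the steel funnel's collar at top-crop (257,108), the dark fork around it and the wing key at (95,60). The camera foot is at (588,118), with its ring at (588,97). Blade at about (0.568, 0.2285), with a key angle of about 0.2. I'm moving above it to look closer.

Call:
carry_out(commands=[[1,-0.9,-0.6,-0.4,0,0,0],[1,-1,-0.6,-0.4,0,0,0],[1,-1,-0.6,-0.4,0,0,0],[1,-1,-0.6,-0.4,0,0,0],[1,-1,-0.6,-0.4,0,0,0],[1,-1,-0.6,-0.4,0,0,0],[1,-1,-0.6,-0.4,0,0,0],[1,-1,-0.6,-0.4,0,0,0]])

```text
clock: 0.9
position: [0.3102, 0.444, 0.3068]
ee_rot: [-0.368, -3.12, 0.001]
force: [-0.2, -0.5, 0.3]
width: 1.004
gripper_force: 0.0
```

Call:
carry_out(commands=[[1,-1,-0.65,-0.1,0,0,0],[1,-1,-0.65,-0.1,0,0,0],[1,-1,-0.65,-0.1,0,0,0],[1,-1,-0.65,-0.1,0,0,0],[1,-1,-0.65,-0.1,0,0,0],[1,-1,-0.65,-0.1,0,0,0],[1,-1,-0.65,-0.1,0,0,0],[1,-1,-0.65,-0.1,0,0,0]])

```text
clock: 1.7
position: [0.4743, 0.2711, 0.3265]
ee_rot: [-0.368, -3.12, 0.001]
force: [0.5, 0.3, 0.4]
width: 1.0
gripper_force: 0.0
```

Call:
carry_out(commands=[[1,-1,-0.65,0,0,0,0],[1,-1,-0.65,0,0,0,0],[1,-1,-0.65,0,0,0,0],[1,-0.5,-0.35,0,0,0,0],[1,0,0,0,0,0,0],[1,0,0,0,0,0,0]])

```text
clock: 2.3
position: [0.5448, 0.1969, 0.3264]
ee_rot: [-0.367, -3.119, -0.001]
force: [-0.5, 0.2, 0.5]
width: 0.999
gripper_force: 0.0
```

```bash
cat >> h.py <<'E'
def wrist(name):
    from cell import arm
    s=arm.observe();d=arm.get_image("wrist");T=np.eye(4);T[:3,:3]=Ro.from_rotvec(s["ee_rot"]).as_matrix();T[:3,3]=s["position"]
    cv2.imwrite(f"pics/{name}.png",d["pixels"][:,:,::-1]);np.savez(name+".npz",**d)
    print("t",round(s["clock"],2),"pos",s["position"].round(4),"tool x,y,z",T[:3,:3].T.round(3).tolist(),"q",s["joints"].round(2))
    return d,cloud(d,T@d["tool_from_camera"])
def rects(w,bands,box):
    p=w.reshape(-1,3);p=p[np.isfinite(p).all(1)]
    p=p[(p[:,0]>box[0])&(p[:,0]<box[1])&(p[:,1]>box[2])&(p[:,1]<box[3])]
    for lo,hi in bands:
        q=p[(p[:,2]>lo)&(p[:,2]<hi)]
        if len(q)>5:
            R=cv2.minAreaRect((q[:,:2]*1000).astype(np.float32));print(lo,hi,len(q),q.mean(0).round(4),np.round(R[0],1),np.round(R[1],1),round(R[2],1))
E
python3 - <<'E'
from h import *
d,w=wrist("w1")
rects(w,[(.178,.195),(.172,.178)],(.5,.64,.17,.3))
rects(w,[(.157,.168)],(.48,.6,.05,.17))
p=w.reshape(-1,3);p=p[np.isfinite(p).all(1)];q=p[(abs(p[:,2]-.161)<.003)&(p[:,1]<.17)&(p[:,0]>.48)&(p[:,0]<.6)]
print("rim",circ(q[:,:2]))
E
```

```text
t 2.3 pos [0.5448 0.1969 0.3264] tool x,y,z [[-0.973, 0.232, 0.001], [0.232, 0.973, 0.0], [-0.001, 0.0, -1.0]] q [-0.66  0.3   0.3   1.55 -0.09  1.31  0.99]
0.178 0.195 545 [0.5667 0.2307 0.1845] [567.7 230.9] [10.3 40.3] 66.3
0.172 0.178 55 [0.5618 0.2291 0.1749] [564.1 227.4] [ 8.7 38.3] 52.2
0.157 0.168 604 [0.5391 0.1143 0.1614] [539.2 114.7] [47.4 46.6] 78.5
rim (array([0.53918613, 0.11479802]), np.float64(0.022197521827243345))
```

View pics/w1.png

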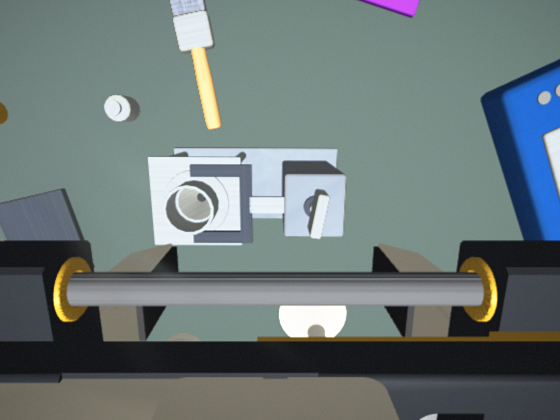

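The wrist view shows the key blade at (318,215) and the collar at (192,205). The key-to-funnel distance measures 119.6 mm (expected 120), the blade top is at 184 mm, and the blade is 10x40 mm. Next I line up and descend onto the blade.

Call:
carry_out(commands=[[1,-0.3,0.77,0.5,0,0,0],[1,-0.28,0.77,0.5,0,0,0],[1,0,0,1,0,0,0.9],[1,0,0,1,0,0,0.9],[1,0,0,1,0,0,0],[1,0,0,1,0,0,0],[1,0,0,0.9,0,0,0],[1,0,0,0.9,0,0,0]])

```text
clock: 3.15
position: [0.5673, 0.2321, 0.1559]
ee_rot: [-0.643, -3.074, -0.001]
force: [-0.0, 0.0, -0.6]
width: 1.003
gripper_force: 0.0
```

Call:
carry_out(commands=[[0,0,0,0,0,0,0],[0,0,0,0,0,0,0],[0,0,0,0,0,0,0],[0,0,0,0,0,0,0],[0,0,0,0,0,0,0],[0,0,0,0,0,0,0]], squeeze=30)

```text
clock: 3.75
position: [0.5689, 0.2301, 0.1573]
ee_rot: [0.647, 3.074, 0.001]
force: [1.1, -0.5, -0.8]
width: 0.528
gripper_force: 0.0
```

Call:
carry_out(commands=[[0,0,0,0,0,0,0],[0,0,0,0,0,0,0],[0,0,0,0,0,0,0],[0,0,0,0,0,0,0],[0,0,0,0,0,0,0],[0,0,0,0,0,0,0],[0,0,0,0,0,0,0]])

```text
clock: 4.45
position: [0.5689, 0.2307, 0.1568]
ee_rot: [0.646, 3.074, 0.002]
force: [2.2, 3.5, -3.2]
width: 0.107
gripper_force: 30.0
```

Call:
carry_out(commands=[[0,0,0,0,0,0,0.5],[0,0,0,0,0,0,0.8],[0,0,0,0,0,0,0.9],[0,0,0,0,0,0,0.8]])

```text
clock: 4.85
position: [0.5687, 0.2304, 0.1567]
ee_rot: [1.104, 2.941, 0.001]
force: [1.9, 2.8, -2.3]
width: 0.108
gripper_force: 30.0
```

Call:
carry_out(commands=[[0,0,0,0,0,0,0.9],[0,0,0,0,0,0,0.9],[0,0,0,0,0,0,0.9],[0,0,0,0,0,0,0.9],[0,0,0,0,0,0,0.9],[0,0,0,0,0,0,0.9],[0,0,0,0,0,0,0.9],[0,0,0,0,0,0,0.9]])

```text
clock: 5.65
position: [0.5679, 0.2299, 0.1567]
ee_rot: [-2.069, -2.363, 0.002]
force: [-2.0, 1.2, 1.4]
width: 0.11
gripper_force: 30.0
```

Call:
carry_out(commands=[[0,0,0,0,0,0,0.9],[0,0,0,0,0,0,0.6],[0,0,0,0,0,0,0]])

```text
clock: 5.95
position: [0.5677, 0.2299, 0.1567]
ee_rot: [-2.237, -2.204, 0.002]
force: [-3.1, 0.1, 4.5]
width: 0.103
gripper_force: 30.0
```

Run:
```python
from h import *
d,w=wrist("w2")
rects(w,[(.178,.195)],(.53,.6,.19,.27))
from cell import arm
print(arm.observe()["ft_torque"])
```

```text
t 5.95 pos [0.5677 0.2299 0.1567] tool x,y,z [[0.015, 1.0, -0.0], [1.0, -0.015, -0.002], [-0.002, -0.0, -1.0]] q [-0.88  0.53  0.6   1.72 -0.35  1.   -0.16]
0.178 0.195 1809 [0.5681 0.2354 0.1846] [569.9 232. ] [20.5 40.1] 10.2
[-0.08676038  1.02241623 -0.07361072]
```

View pics/w2.png

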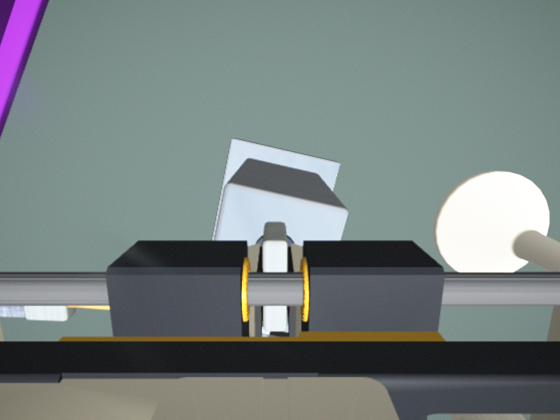

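The picture shows the blade at (275,280), pinched squarely and turned with the gripper by 1.17 rad. The last joint has range to go on without regripping, so the second part turn follows.

Call:
carry_out(commands=[[0,0,0,0,0,0,0.7],[0,0,0,0,0,0,0.9],[0,0,0,0,0,0,0.9],[0,0,0,0,0,0,0.9],[0,0,0,0,0,0,0.9],[0,0,0,0,0,0,0.9],[0,0,0,0,0,0,0.9],[0,0,0,0,0,0,0.9]])

```text
clock: 6.8
position: [0.5669, 0.2303, 0.1567]
ee_rot: [-2.857, -1.303, 0.004]
force: [-8.5, 0.6, 6.9]
width: 0.108
gripper_force: 30.0
```

Call:
carry_out(commands=[[0,0,0,0,0,0,0.9],[0,0,0,0,0,0,0.9],[0,0,0,0,0,0,0.9],[0,0,0,0,0,0,0.9],[0,0,0,0,0,0,0.9],[0,0,0,0,0,0,0.6],[0,0,0,0,0,0,0.3],[0,0,0,0,0,0,0]])

```text
clock: 7.6
position: [0.5665, 0.2308, 0.1567]
ee_rot: [-3.1, -0.498, 0.006]
force: [-9.5, 2.4, 9.5]
width: 0.108
gripper_force: 30.0
```

Run:
```python
from h import *
d,w=wrist("w3")
from cell import arm
print(arm.observe()["ft_torque"],arm.observe()["force"])
```

```text
t 7.6 pos [0.5665 0.2308 0.1567] tool x,y,z [[0.95, 0.313, -0.004], [0.313, -0.95, -0.003], [-0.004, 0.001, -1.0]] q [-1.07  0.63  0.94  1.74 -0.57  1.08 -1.19]
[ 4.21442957e-01  2.27152646e+00 -1.12777113e-03] [-10.46685671   1.56148053   9.71694162]
```

Call:
carry_out(commands=[[0,0,0,0,0,0,0.4],[0,0,0,0,0,0,0.4],[0,0,0,0,0,0,0.2],[0,0,0,0,0,0,0]])

```text
clock: 8.05
position: [0.5667, 0.2309, 0.1566]
ee_rot: [-3.121, -0.345, 0.006]
force: [-9.5, 2.2, 7.8]
width: 0.116
gripper_force: 31.3
```

Run:
```python
from h import *
d,w=wrist("w4")
from cell import arm
print(arm.observe()["ft_torque"],arm.observe()["force"])
```

```text
t 8.05 pos [0.5667 0.2309 0.1566] tool x,y,z [[0.976, 0.218, -0.004], [0.218, -0.976, -0.002], [-0.004, 0.001, -1.0]] q [-1.08  0.64  0.97  1.74 -0.59  1.09 -1.27]
[0.4215534  2.08609605 0.6265382 ] [-8.94579299  1.91782452  7.94004098]
```

Torque on the key has risen to 0.63 N m and the pads are starting to slip, so the stop is reached. Releasing and lifting.

Call:
carry_out(commands=[[1,0,0,0,0,0,0],[1,0,0,0,0,0,0],[1,0,0,0,0,0,0],[1,0,0,0,0,0,0],[1,0,0,-0.8,0,0,0],[1,0,0,-1,0,0,0],[1,0,0,-1,0,0,0],[1,0,0,-1,0,0,0]])

```text
clock: 8.9
position: [0.5687, 0.2297, 0.2527]
ee_rot: [3.123, 0.339, 0.0]
force: [-0.1, 0.3, -0.5]
width: 0.762
gripper_force: 0.0
```

Call:
carry_out(commands=[[1,0.2,0,-1,0,0,-1],[1,0,0,-1,0,0,-1],[1,0,0,-0.8,0,0,-1],[1,0,0,0,0,0,-1],[1,0,0,0,0,0,-1],[1,0,0,0,0,0,-1],[1,0,0,0,0,0,0]])

```text
clock: 9.6
position: [0.5736, 0.2307, 0.3219]
ee_rot: [-2.882, -1.249, -0.001]
force: [-0.0, 0.0, 0.5]
width: 0.995
gripper_force: 0.0
```

Run:
```python
from h import *
d,w=wrist("w5")
rects(w,[(.178,.195)],(.5,.64,.19,.3))
p=w.reshape(-1,3);p=p[np.isfinite(p).all(1)];q=p[(abs(p[:,2]-.161)<.003)&(p[:,1]<.17)&(p[:,0]>.48)&(p[:,0]<.6)]
print("rim",len(q)); print(circ(q[:,:2]) if len(q)>9 else 0)
from cell import arm
d=arm.get_image("top"); np.savez("top1.npz",**d); w=cloud(d)
cv2.imwrite("pics/top1c.png",cv2.resize(d["pixels"][180:240,150:320,::-1],None,fx=4,fy=4,interpolation=cv2.INTER_CUBIC))
rects(w,[(.178,.195)],(.54,.6,.2,.26))
# inspection camera
d=dict(np.load("top0.npz"));w=cloud(d);px=d["pixels"].astype(int)
ok=np.isfinite(w).all(-1)&(w[...,0]>.45)&(w[...,0]<.66)&(w[...,1]>-.25)&(w[...,1]<-.04)
ring=w[ok&(w[...,2]>.085)&(px.min(-1)>150)]
print("ring",len(ring),ring.mean(0),cv2.minAreaRect((ring[:,:2]*1000).astype(np.float32)))
c=ring.mean(0);n=np.linalg.svd(ring-c)[2][2];print("normal",n*np.sign(n[2]))
bench=px[185:235,250:270].reshape(-1,3).mean(0);print(bench)
m=(ok&(px.sum(-1)<bench.sum()-60)&(w[...,2]<.03));f=w[m];R=cv2.minAreaRect((f[:,:2]*1000).astype(np.float32));print("foot",len(f),f.mean(0),R)
```

```text
t 9.6 pos [0.5736 0.2307 0.3219] tool x,y,z [[0.684, 0.73, 0.0], [0.73, -0.684, -0.0], [0.0, 0.0, -1.0]] q [-1.05  0.46  0.91  1.49 -0.37  1.37 -0.87]
0.178 0.195 556 [0.569  0.2321 0.1847] [568.3 231.6] [39.6 10.1] 17.3
rim 263
(array([0.53959711, 0.11500189]), np.float64(0.021659028868041094))
0.178 0.195 49 [0.5656 0.2283 0.1835] [565.7 228.6] [37.7 10.3] 17.0
ring 244 [ 0.56077391 -0.14072235  0.0993848 ] ((563.325439453125, -142.07601928710938), (56.470359802246094, 57.952606201171875), 46.244789123535156)
normal [-0.34041777 -0.01031284  0.94021773]
[116.999 125.238 118.655]
foot 207 [ 0.54425293 -0.12735194  0.01267752] ((559.2530517578125, -140.05136108398438), (125.46965789794922, 93.1899642944336), 0.5738869309425354)
```

View pics/w5.png

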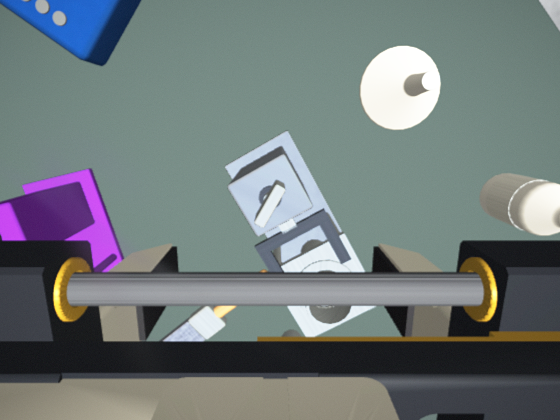

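The fork is drawn back and the blade has turned 2.43 rad from about 0.17, which puts the key at its stop. Image: key at (268,203), fork bar at (298,240), collar at (328,300). Next, over the funnel.

Call:
carry_out(commands=[[1,-0.86,0.43,0,0,0,0],[1,-0.86,0.43,0,0,0,0],[1,-0.86,0.43,0,0,0,0],[1,-0.86,0.43,0,0,0,0],[1,-0.88,0.45,0,0,0,0]])

```text
clock: 10.2
position: [0.5387, 0.1142, 0.3216]
ee_rot: [2.884, 1.245, -0.0]
force: [0.2, 0.4, 0.2]
width: 0.999
gripper_force: 0.0
```

Call:
carry_out(commands=[[1,0,0,0.6,0,0,-0.85],[1,0,0,0.7,0,0,-0.85],[1,0,0,0.7,0,0,-0.85],[1,0,0,0.7,0,0,-0.85],[1,0,0,0.6,0,0,-0.85],[1,0,0,0.6,0,0,-0.86],[1,0,0,0,0,0,0]])

```text
clock: 10.9
position: [0.5379, 0.1146, 0.2227]
ee_rot: [-2.474, -1.935, 0.005]
force: [0.0, -0.0, 0.3]
width: 1.002
gripper_force: 0.0
```

Run:
```python
from h import *
d,w=wrist("w6")
p=w.reshape(-1,3);p=p[np.isfinite(p).all(1)];q=p[(abs(p[:,2]-.161)<.003)&(p[:,1]<.17)&(p[:,1]>.06)&(p[:,0]>.48)&(p[:,0]<.6)]
print("rim",len(q)); print(circ(q[:,:2]) if len(q)>9 else 0)
```

```text
t 10.9 pos [0.5379 0.1146 0.2227] tool x,y,z [[0.241, 0.97, -0.002], [0.97, -0.241, -0.003], [-0.003, -0.001, -1.0]] q [-0.88  0.38  0.78  1.81 -0.3   1.08 -0.23]
rim 1155
(array([0.53975549, 0.11520994]), np.float64(0.022158876760311745))
```

Call:
carry_out(commands=[[1,0.03,0.06,0.8,0,0,0],[1,0,0,0.9,0,0,0],[1,0,0,0.9,0,0,0],[1,0,0,0.86,0,0,0],[0,0,0,0,0,0,0],[0,0,0,0,0,0,0],[0,0,0,0,0,0,0],[0,0,0,0,0,0,0]], squeeze=30)

```text
clock: 11.75
position: [0.5416, 0.1157, 0.139]
ee_rot: [2.474, 1.935, 0.003]
force: [-0.2, 0.2, 0.8]
width: 0.704
gripper_force: 0.0
```

Call:
carry_out(commands=[[0,0,0,0,0,0,0],[0,0,0,0,0,0,0],[0,0,0,0,0,0,0],[0,0,0,0,0,0,0],[0,0,0,0,0,0,0]])

```text
clock: 12.25
position: [0.5408, 0.1158, 0.1381]
ee_rot: [-2.474, -1.936, -0.001]
force: [-1.5, -0.5, 6.1]
width: 0.512
gripper_force: 30.0
```

Call:
carry_out(commands=[[0,0,0,-0.4,0,0,0],[0,0,0,-0.8,0,0,0],[0,0,0,-1,0,0,0],[0,0,0,-1,0,0,0],[0,0,0,-1,0,0,0],[0,0,0,-1,0,0,0],[0,0,0,-0.8,0,0,0],[0,0,0,0,0,0,0]], squeeze=40)

```text
clock: 13.05
position: [0.5421, 0.1153, 0.2906]
ee_rot: [2.474, 1.934, 0.007]
force: [0.6, 0.0, -1.4]
width: 0.509
gripper_force: 40.0
```

Run:
```python
from h import *
d,w=wrist("w7")
from cell import arm
d=arm.get_image("scene"); np.savez("scene1.npz",**d); w=cloud(d)
cv2.imwrite("pics/scene1.png",cv2.resize(d["pixels"][110:310,220:460,::-1],None,fx=3,fy=3,interpolation=cv2.INTER_CUBIC))
d=arm.get_image("top"); np.savez("top2.npz",**d)
# scene-view ring fit + foot edges
d=dict(np.load("scene0.npz"));w=cloud(d);px=d["pixels"].astype(int)
ok=np.isfinite(w).all(-1)&(w[...,0]>.48)&(w[...,0]<.64)&(w[...,1]>-.22)&(w[...,1]<-.06)
ring=w[ok&(w[...,2]>.08)&(px.min(-1)>140)]
print("ring",len(ring),ring.mean(0),ring.min(0),ring.max(0));c=ring.mean(0);print(np.linalg.svd(ring-c)[2][2])
f=w[ok&(px.max(-1)<75)&(abs(w[...,2]-.012)<.006)];print("foot",len(f),cv2.minAreaRect((f[:,:2]*1000).astype(np.float32)),f[:,2].mean())
d=dict(np.load("top2.npz"));w=cloud(d);px=d["pixels"].astype(int)
ok=np.isfinite(w).all(-1)&(w[...,0]>.48)&(w[...,0]<.64)&(w[...,1]>-.22)&(w[...,1]<-.06)
f=w[ok&(px.max(-1)<85)&(w[...,2]<.03)];print("foot top",len(f),cv2.minAreaRect((f[:,:2]*1000).astype(np.float32)))
```

```text
t 13.05 pos [0.5421 0.1153 0.2906] tool x,y,z [[0.241, 0.97, 0.003], [0.97, -0.241, 0.004], [0.004, 0.002, -1.0]] q [-0.91  0.32  0.82  1.7  -0.25  1.22 -0.28]
ring 246 [ 0.57994312 -0.14247614  0.09633957] [ 0.54073873 -0.16631694  0.08009647] [ 0.61008167 -0.11353106  0.11142791]
[ 0.48594716 -0.23618912  0.84146899]
foot 71 ((565.18359375, -141.444580078125), (95.13491821289062, 112.03447723388672), 89.59171295166016) 0.008343157993693227
foot top 2 ((609.3128662109375, -119.77186584472656), (3.3607170581817627, 0.0), -179.5131378173828)
```

View pics/scene1.png

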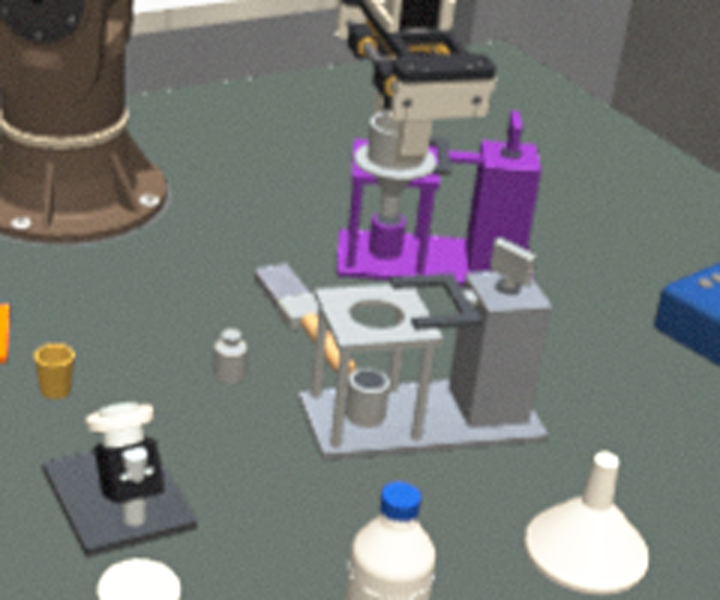

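The funnel hangs in the gripper at (395,150), above the empty grey stand at (375,312). The fork is drawn back. Inspection camera at (125,460). Next I carry it towards the focus, standing off, and tilt.

Call:
carry_out(commands=[[0,-0.5,-0.1,-0.2,0,0,0],[0,-0.9,-0.1,-0.2,0,0,0],[0,-0.9,-0.1,-0.2,0,0,0],[0,-0.9,-0.2,-0.2,0,0,0],[0,-0.9,-0.2,-0.1,0,0,0],[0,-0.9,-0.2,-0.1,0,0,0],[0,-0.9,-0.1,0,0,0,0],[0,-0.9,-0.1,0,0,0,0]])

```text
clock: 14.0
position: [0.4719, -0.0449, 0.3129]
ee_rot: [-2.475, -1.935, -0.001]
force: [0.2, -0.4, -2.3]
width: 0.509
gripper_force: 40.0
```

Call:
carry_out(commands=[[0,-0.9,-0.1,0,0,0,0],[0,-0.9,-0.1,0,0,0,0],[0,-0.9,-0.1,0,0,0,0],[0,-0.9,-0.2,0,0,0,0],[0,-0.5,-0.1,0,0,0,0],[0,0,0,0,0,0,0]])

```text
clock: 14.6
position: [0.4326, -0.1407, 0.3129]
ee_rot: [-2.477, -1.931, -0.001]
force: [-0.2, -0.0, -1.4]
width: 0.51
gripper_force: 40.0
```

Call:
carry_out(commands=[[0,0,0,0,-0.65,0.16,0],[0,0,0,0,-0.65,0.16,0],[0,0,0,0,-0.65,0.16,0],[0,0,0,0,-0.65,0.16,0],[0,0,0,0,-0.65,0.16,0],[0,0,0,0,-0.65,0.16,0],[0,0,0,0,-0.65,0.16,0],[0,0,0,0,-0.53,0.14,0]])

```text
clock: 15.4
position: [0.4336, -0.1375, 0.3127]
ee_rot: [2.172, 1.702, 0.586]
force: [-0.0, 1.5, -1.8]
width: 0.509
gripper_force: 40.0
```

Call:
carry_out(commands=[[0,0,0,0,0,0,0],[0,0,0,0,0,0,0]])

```text
clock: 15.6
position: [0.4339, -0.1383, 0.3129]
ee_rot: [2.175, 1.702, 0.582]
force: [0.3, 0.2, -1.3]
width: 0.511
gripper_force: 40.0
```

Run:
```python
from h import *
d,w=wrist("w8")
from cell import arm
s=arm.observe();print(s["force"],s["width"],s["gripper_force"])
px=d["pixels"].astype(int)
ok=np.isfinite(w).all(-1)&(w[...,0]>.46)&(w[...,0]<.68)&(w[...,1]>-.25)&(w[...,1]<-.04)
ring=w[ok&(w[...,2]>.08)&(w[...,2]<.13)&(px.min(-1)>140)]
print("ring",len(ring))
if len(ring)>20:
  c=np.median(ring,0);print(ring.mean(0),ring.min(0),ring.max(0));print(np.linalg.svd(ring-ring.mean(0))[2][2])
```

```text
t 15.6 pos [ 0.4339 -0.1383  0.3129] tool x,y,z [[0.208, 0.971, 0.12], [0.841, -0.24, 0.484], [0.499, 0.001, -0.867]] q [-0.6  -0.38  0.66  2.25  0.29  0.69 -0.33]
[ 0.48204178  0.07318501 -2.08525725] 0.5103767762368161 39.99924869276583
ring 1584
[ 0.56122121 -0.13389397  0.099227  ] [ 0.5363434 -0.159679   0.0817969] [ 0.60667681 -0.11044755  0.11180885]
[-0.33713283  0.08713519  0.93741608]
```

View pics/w8.png

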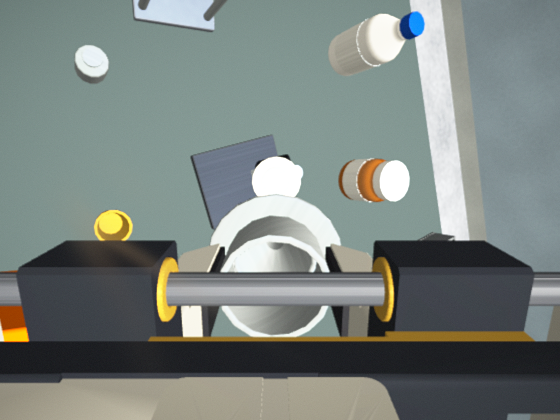

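The wrist view shows the held funnel at (275,270) and the ring light at (277,180). The foot's corners are at (192,157) and (272,136), and its side runs down to (212,228). Next I refine the ring and foot positions and the funnel's seating in the hand.

Run:
```python
from h import *
from cell import arm
s=arm.observe();d=dict(np.load("w8.npz"));T=np.eye(4);T[:3,:3]=Ro.from_rotvec(s["ee_rot"]).as_matrix();T[:3,3]=s["position"]
M=T@d["tool_from_camera"];K=d["mtx"]
def ray(u,v,z):
    r=M[:3,:3]@np.array([(u-K[0,2])/K[0,0],(v-K[1,2])/K[1,1],1]);return M[:3,3]+r*(z-M[2,3])/r[2]
w=cloud(d,M);px=d["pixels"].astype(int)
for uv in((192,157),(272,136),(212,228)): print(uv,ray(*uv,.012).round(4))
wh=((px.min(-1)>200)&(w[...,2]>.07)&(w[...,2]<.125)); wh[:, :230]=0; wh[:,315:]=0; wh[:140]=0; wh[205:]=0
vv,uu=np.nonzero(wh); print("ring px",uu.min(),uu.max(),vv.min(),vv.max(),"range",np.median(d["range_z"][wh]))
# contour points, left/top arcs
cs=max(cv2.findContours(wh.astype(np.uint8),cv2.RETR_EXTERNAL,cv2.CHAIN_APPROX_NONE)[0],key=len)[:,0]
g=cs[(cs[:,1]<190)&(cs[:,0]<290)].astype(float); c,r=circ(g); print("circle",c,r)
R=w[wh];n=np.array([-.5,0,.866]);print("plane const",np.median(R@n))
rr=M[:3,:3]@np.array([(c[0]-K[0,2])/K[0,0],(c[1]-K[1,2])/K[1,1],1]);P=M[:3,3]+rr*(np.median(R@n)-M[:3,3]@n)/(rr@n);print("ring centre",P, "radius m",r/K[0,0]*np.median(d["range_z"][wh]))
# funnel in tool frame
C=d["tool_from_camera"];t=cloud(d,C).reshape(-1,3);t=t[np.isfinite(t).all(1)]
t=t[(abs(t[:,0])<.04)&(abs(t[:,1])<.04)]
print(np.histogram(t[:,2],bins=np.arange(-.03,.03,.002)))
f=t[(t[:,2]>.004)&(t[:,2]<.016)&(np.hypot(t[:,0],t[:,1])>.026)&(t[:,0]>.0)]
print("flange pts",len(f),f.mean(0),f.max(0));A=np.c_[f[:,:2],np.ones(len(f))];print("z=ax+by+c",np.linalg.lstsq(A,f[:,2],rcond=None)[0])
```

```text
(192, 157) [ 0.4991 -0.0908  0.012 ]
(272, 136) [ 0.6176 -0.0919  0.012 ]
(212, 228) [ 0.4972 -0.1858  0.012 ]
ring px 252 301 157 195 range 0.40835574
circle [275.90406171 180.72588503] 23.846603169370184
plane const -0.1946581068663812
ring centre [ 0.56049273 -0.13834234  0.0988317 ] radius m 0.027237914248541
(array([ 174,  176,  555, 1579,  562,  507,  493,  461,  430,  378,  378,
        316,  286,  245,  180,  116,   99,   92,  940, 2234,  113,  141,
        104,  111,  127,  134,  162,  208,  192]), array([-3.00000000e-02, -2.80000000e-02, -2.60000000e-02, -2.40000000e-02,
       -2.20000000e-02, -2.00000000e-02, -1.80000000e-02, -1.60000000e-02,
       -1.40000000e-02, -1.20000000e-02, -1.00000000e-02, -8.00000000e-03,
       -6.00000000e-03, -4.00000000e-03, -2.00000000e-03,  2.77555756e-17,
        2.00000000e-03,  4.00000000e-03,  6.00000000e-03,  8.00000000e-03,
        1.00000000e-02,  1.20000000e-02,  1.40000000e-02,  1.60000000e-02,
        1.80000000e-02,  2.00000000e-02,  2.20000000e-02,  2.40000000e-02,
        2.60000000e-02,  2.80000000e-02]))
flange pts 2225 [0.02173563 0.00196849 0.00848545] [0.0324402  0.03293953 0.01119099]
z=ax+by+c [ 0.0065933  -0.00016102  0.00834246]
```

Everything agrees. Foot centre is (0.558, -0.141) with heading about 0, and the ring centre is (0.5605, -0.138, 0.099), so the focus is about (0.495, -0.140, 0.2125). The funnel tip is 60 mm beyond the TCP, along the tool axis. Closing in along the line of sight.

Call:
carry_out(commands=[[0,-0.01,0.03,0.4,0,0,0],[0,-0.01,0.03,0.6,0,0,0],[0,-0.01,0.03,0.6,0,0,0],[0,-0.01,0.03,0.5,0,0,0],[0,0,0.01,0.19,0,0,0],[0,0,0,0,0,0,0],[0,0,0,0,0,0,0],[0,0,0,0,0,0,0]])

```text
clock: 16.45
position: [0.4652, -0.1404, 0.2651]
ee_rot: [2.174, 1.701, 0.583]
force: [-0.3, 0.2, -1.8]
width: 0.509
gripper_force: 40.0
```

Run:
```python
from h import *
from cell import arm
d,w=wrist("w9");s=arm.observe();R=Ro.from_rotvec(s["ee_rot"]).as_matrix()
print("tip",s["position"]+.0603*R[:,2],s["force"],s["width"],s["dq"].round(3))
for n in("scene","top"):
    d=arm.get_image(n);np.savez(n+"9.npz",**d);X=d["R"]@(s["position"]+.0603*R[:,2])+d["t"];uv=d["mtx"]@X;print(n,uv[:2]/uv[2])
    if n=="scene": cv2.imwrite("pics/scene9.png",cv2.resize(d["pixels"][150:310,170:350,::-1],None,fx=3.7,fy=3.7,interpolation=cv2.INTER_CUBIC))
```

```text
t 16.45 pos [ 0.4652 -0.1404  0.2651] tool x,y,z [[0.208, 0.971, 0.12], [0.84, -0.24, 0.486], [0.5, 0.0, -0.866]] q [-0.73 -0.26  0.87  2.3   0.23  0.5  -0.24]
tip [ 0.49532385 -0.14046929  0.21287364] [ 0.01975057  1.02851882 -2.08797647] 0.5080636258826963 [ 0.003 -0.003  0.003  0.006  0.    -0.005  0.001]
scene [249.25295014 194.80700575]
top [298.78273294 218.24576974]
```

View pics/scene9.png

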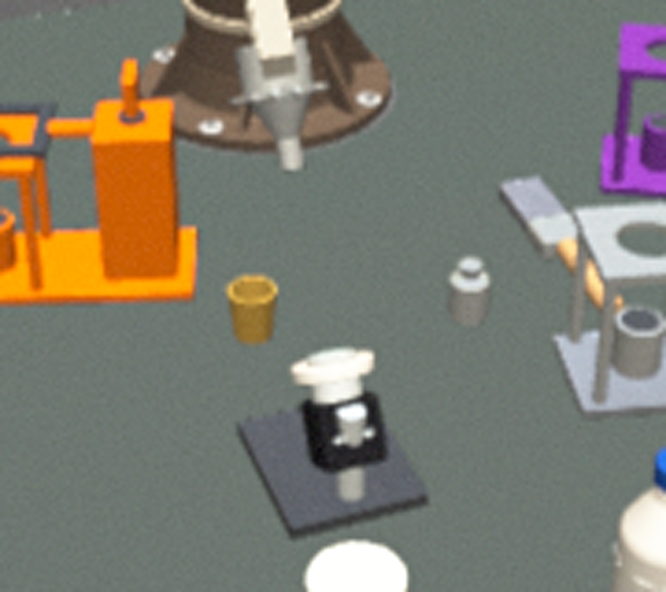

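The funnel's spout tip is at (290,166) in the crop and points at the lens at (335,360), matching the predicted pixel (249,195) in the full image. Everything is still, so I'm handing in.

```bash
python3 -c "
from cell import arm
print(arm.sign_off())"
```

```text
the job is handed in; nothing more can be done
None
```

I wound the key to its stop in successive part turns on one grip, without regripping. I then lifted the funnel out and handed the job in while holding it still, spout tip about 1 mm from my estimate of the focus point and its axis on the line of sight; no verdict came back.

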